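# Return the mixed-up vial racks to their cold plates

## Task

The three vial racks are standing on each other's cold plates: put each rack upright in the middle of the plate of its own colour, parking one on the empty grey plate on the way. The samples must stay cold and upright, so never set a rack down on the bench or tip it over, and leave the pen, the jar and the carton where they are.

Things in the scene. Friction and masses are not known exactly. Their poses are not given: they have to be found in the camera images.
- mid_blue (a point): the blue vial rack: a loose blue plastic block 48 x 48 mm (x, y), 42 mm tall, plain upright sides, holding nine upright vials fixed in it in a 3 x 3 grid whose white caps with blue centres stand out to 54 mm; about 90 g. The point is its centre, 27 mm above its underside; z up, x and y square to its sides. It stands on a cold plate of another colour at the start.
- mid_red (a point): the red vial rack: a loose red plastic block 48 x 48 mm (x, y), 42 mm tall, plain upright sides, holding nine upright vials fixed in it in a 3 x 3 grid whose white caps with red centres stand out to 54 mm; about 90 g. The point is its centre, 27 mm above its underside; z up, x and y square to its sides. It stands on a cold plate of another colour at the start.
- mid_yellow (a point): the yellow vial rack: a loose yellow plastic block 48 x 48 mm (x, y), 42 mm tall, plain upright sides, holding nine upright vials fixed in it in a 3 x 3 grid whose white caps with yellow centres stand out to 54 mm; about 90 g. The point is its centre, 27 mm above its underside; z up, x and y square to its sides. It stands on a cold plate of another colour at the start.
- spot_blue (a point): the blue cold plate: a fixed flat blue slab 80 x 80 mm, 12 mm thick, lying on the bench. The point is the centre of its upper face, 12 mm above the bench; x and y square to its edges, z up.
- spot_red (a point): the red cold plate: a fixed flat red slab 80 x 80 mm, 12 mm thick, lying on the bench. The point is the centre of its upper face, 12 mm above the bench; x and y square to its edges, z up.
- spot_yellow (a point): the yellow cold plate: a fixed flat yellow slab 80 x 80 mm, 12 mm thick, lying on the bench. The point is the centre of its upper face, 12 mm above the bench; x and y square to its edges, z up.
- spot_spare (a point): the grey cold plate: same fixed 80 x 80 x 12 mm slab but grey and empty at the start, the only place to park a rack. The point is the centre of its upper face; axes as for the others.
- pen_mid (a point): bystander: a loose marker pen lying on the bench, white with a black cap, 130 mm long (its x), 14 mm wide, 16 mm tall; the point is near its middle, 6.5 mm up.
- jar_mid (a point): bystander: a loose jar standing on the bench, 56 mm across, 75 mm tall, green cap; the point is its centre, 37.5 mm up.
- carton_mid (a point): bystander: a loose white-lidded carton on the bench, 77 x 122 mm (x, y), 46 mm tall; the point is its centre, 22.5 mm up.
Things that resemble listed ones, but are neither listed nor needed, are in the scene too. Of the things that look like the part that bears spot_yellow, the largest one is meant.

How it is judged:
By the outcome, as a careful person would: the job done as asked, in the order asked, and still so for the second after the job is handed in, with the robot touching nothing.
It also fails if it takes over 102 s, if anything falls off the work surface, if the arm or the gripper's body presses on something with over 40 N, if the wrist force passes 120 N, or if a joint passes its speed limit or range.

## Robot

A 6-joint arm with a two-finger parallel gripper is mounted at the origin on the work surface. World frame = base frame: x ahead of the robot, y to its left, z up, the work surface at z = 0. Lengths are in mm, angles in rad, forces in N, time in s.
With the tool pointing down it reaches from about 275 to 750 mm from the base axis. Payload 10.2 kg.
Tool frame: the origin (TCP) lies midway between the tips of the shut fingers; the grasp point (between the pads) lies grip_depth behind it (grip_depth is the distance from the TCP to the grasp point, in mm); z points along the fingers, y is the line along which they close (so a half turn about z gives the same grasp; the last joint's range is limited). The gripper opens to 85 mm and grips with 20 to 120 N. Pads are 22 mm wide; open, the fingers measure 114 mm over their backs; the gripper's body (76 mm by 85 mm) begins 54 mm behind the grasp point. The pads swing forward as they close: fully open they stand 13 mm farther back than shut.
Start: joints at [-1.499, 0.313, 1.498, -0, 1.331, -0.223], TCP at [152.525, -502.362, 231.294] pointing down, gripper open.
Joint ranges: [-2.94, 2.94], [-0.97, 2.17], [0.19, 2.56], [-1.23, 4.37], [0.02, 3.11], [-2.88, 2.88]. Speed limits (rad/s): [2.39, 2.39, 3.01, 3.14, 3.14, 3.14].

## Interface

Orientations are given as a unit quaternion [w, x, y, z].
In Python, from rig import * gives the robot as it stands.
- The arm moves only by the tool servo_tool, never from a script. Its argument "commands" is a list of rows, each a list of 3 entries, a list of its own where there are three numbers: the gripper command: -1 is fully open, 1 is shut, values between are in proportion, then the shift along the tool's x, y, z in m, then the turn, a rotation vector about the tool's x, y, z in units of 6 degrees (1.0 is 6 degrees). In form: [[grip, [dx, dy, dz], [ax, ay, az]], ...]. A call has 1 to 10 rows; each row shifts and turns the commanded pose from where the row before left it, along the tool's axes as they then stand; what a row does not reach is not made up. A row lasts 1/12 s, in which the tool goes at most 41.7 mm and 7.16 degrees, less where a joint would pass 70% of its speed; a pose out of reach is approached as far as the arm can. A call is refused whole if a number of a shift passes 0.0417 or a number of a turn 1, either way. A call with a gripper value outside its range is refused whole. The fingers move at their own pace and stop on an object; "squeeze" is the grip in N (left out, the last holds). Time passes only in rows, so rows that do not move let the fingers close. It gives the time, the measured TCP pose, the force, the opening and the grip force at its end, in the units of the state.
- sense(): the state, without advancing time (a new reading comes with each control period).
- capture(name): name is "scene" or "top"; returns a dict with "pixels" (384x512x3 uint8, red, green, blue), "z_map" (384x512 float32, mm along the optical axis (not along the pixel's ray), 0 where there is no reading), "fx", "fy", "cx", "cy" (pixels), "rvec" (rotation vector, rad) and "tvec" (3), from world to camera coordinates, as OpenCV has them. Camera axes: x right, y down, z forward; pixel columns grow to the right and rows downward; lengths in mm; the calibration is good to about 2 mm. A picture is of the moment at which its call begins.
- finish_job(): hands the job in; it is judged then, once.
The state is a dict: "time_s": time; "joints": joint angles; "dq": joint speeds; "tau": joint torques, N m; "eef_pos": TCP position; "ee_rot": TCP orientation; "force": force on the tool from outside, world axes, zero at the start; "wrist_torque": the same for the moment, N m; "grip_width": opening from 0.0 (shut) to 1.0 (fully open); "grip_force": force on a finger pad.
Only numpy, scipy, OpenCV 4.12 (cv2) and the standard library are available. Lean on these libraries where they do the work, as an engineer would, in place of code of your own. Each camera call takes 0.05 s, during which the arm holds its last target. There are 200 camera calls.

## Working session

There is one attempt and no reset: what is moved stays moved. The work goes in short steps, Python scripts to look and compute and a tool call to move; the robot and the scene stay as the last step left them, time stands still between calls to the robot, and variables do not carry over. Pictures are saved under pics/ and viewed, at most 14 in all, crops included, and the job is handed in when it is done.

Besides the shell and the picture viewer there is one more tool, called after ">>>" as name(argument=value, ...), one argument or row to a line, values as JSON. servo_tool: Moves the arm, as the interface text tells. Its arguments: {"type":"object","properties":{"commands":{"type":"array"},"squeeze":{"type":"number"}},"required":["commands"]}

```bash
mkdir -p pics; ls; cat > h.py <<'E'
from rig import *
import numpy as np, cv2
def snap(cam,name):
    c=capture(cam); np.savez('pics/'+name+'.npz',**c)
    cv2.imwrite('pics/'+name+'.png',cv2.cvtColor(c['pixels'],cv2.COLOR_RGB2BGR)); return c
def world(c):
    R=cv2.Rodrigues(np.asarray(c['rvec'],float))[0]; t=np.asarray(c['tvec'],float).ravel()
    v,u=np.mgrid[0:384,0:512]; z=c['z_map']
    P=np.stack([(u-c['cx'])/c['fx']*z,(v-c['cy'])/c['fy']*z,z],-1)
    return (P-t)@R
E
python3 - <<'E'
from h import *
a=snap('top','t0');b=snap('scene','s0')
im=lambda c:cv2.cvtColor(c['pixels'],cv2.COLOR_RGB2BGR)
cv2.imwrite('pics/t0b.png',cv2.resize(im(a),(800,600),interpolation=cv2.INTER_CUBIC))
s=sense();print({k:s[k] for k in s})
for c in(a,b):print(c['fx'],c['cx'],c['cy'],c['rvec'],c['tvec'])
E
```

```text
pics
{'time_s': 0.1, 'joints': array([-1.49941129e+00,  3.13418879e-01,  1.49836274e+00,  5.04089250e-06,
        1.33096911e+00, -2.23417416e-01]), 'dq': array([ 7.78769194e-05,  2.98526144e-04, -2.53068638e-03,  7.72585267e-04,
       -3.04080240e-04,  4.76369441e-05]), 'tau': array([ 3.00753709e-03, -4.12906229e+01, -2.60140908e+01, -2.23049851e-04,
        3.03440327e-03, -6.01317396e-06]), 'eef_pos': array([ 152.50380207, -502.13024457,  230.77897285]), 'ee_rot': array([-5.77181516e-04,  9.89156017e-01,  1.46867420e-01,  4.64148969e-05]), 'force': array([ 0.13184056,  0.1372634 , -0.40288554]), 'wrist_torque': array([ 0.04873999,  0.023258  , -0.03699999]), 'grip_force': 0.0, 'grip_width': 1.0005901649862738}
434.89507708133266 256.4983408470311 187.92109737256303 [ 2.15544187 -2.17936321  0.1320539 ] [-5.82749170e-01  6.02341664e+02  1.13553160e+03]
422.4981126743956 252.4103235859801 184.77213242627866 [ 1.02054372  2.43142062 -1.06513897] [ 426.97892049 -252.37523898 1430.38134123]
```

View pics/t0b.png

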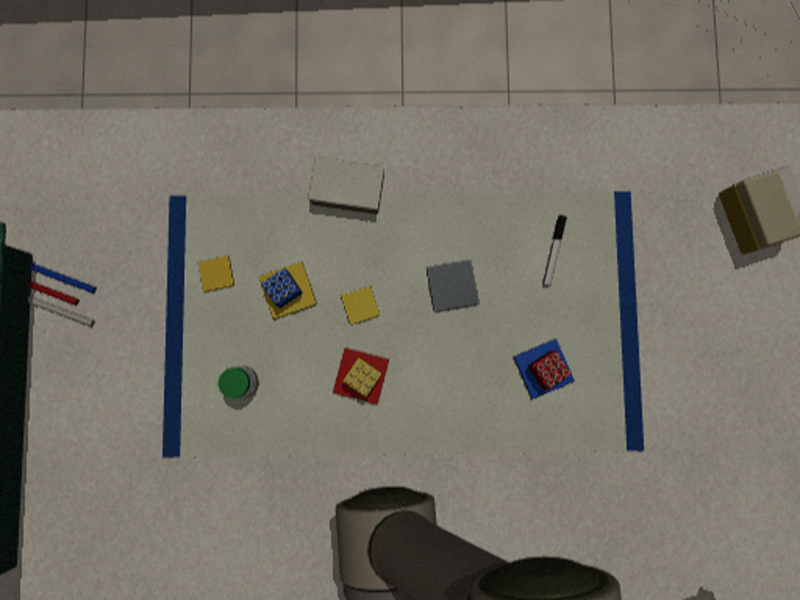

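View pics/s0.png

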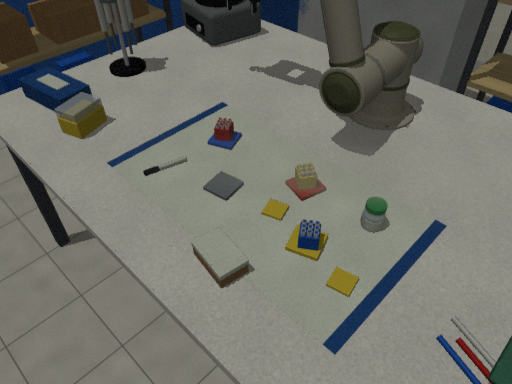

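```bash
cat >> h.py <<'E'
def rect(p):
    (x,y),(w,h),a=cv2.minAreaRect(p[:,:2].astype(np.float32)); a=(a+45)%90-45
    return [round(float(q),1) for q in(x,y,w,h,a)]
def blobs(c,lo,hi,minpix=12):
    W=world(c); ok=(c['z_map']>0)&(W[...,2]>lo)&(W[...,2]<hi)&(W[...,0]>230)&(W[...,0]<800)&(abs(W[...,1])<560)
    n,L=cv2.connectedComponents(ok.astype(np.uint8),connectivity=4)
    for i in range(1,n):
        m=L==i
        if m.sum()>=minpix:
            p=W[m]; v,u=np.nonzero(m)
            print('px',u.mean().round(),v.mean().round(),m.sum(),'rect',rect(p),'zmed',np.median(p[:,2]).round(1),'rgb',np.median(c['pixels'][m],0))
E
python3 - <<'E'
from h import *
for n in('t0','s0'):
    c=dict(np.load(f'pics/{n}.npz'))
    for lo,hi in((6,22),(35,90)):
        print(n,lo,hi); blobs(c,lo,hi)
E
```

```text
t0 6 22
px 206.0 130.0 21 rect [766.5, 129.3, 43.0, 1.9, -9.3] zmed 14.9 rgb [31. 25. 17.]
px 228.0 134.0 39 rect [757.3, 70.0, 73.3, 2.6, -8.8] zmed 16.1 rgb [30. 22. 16.]
px 354.0 160.0 237 rect [682.3, -280.3, 14.3, 131.8, -14.7] zmed 13.4 rgb [95. 92. 84.]
px 138.0 174.0 389 rect [645.3, 318.6, 57.8, 58.5, 9.5] zmed 10.4 rgb [134. 111.  36.]
px 289.0 182.0 851 rect [619.8, -96.1, 81.2, 83.9, 9.2] zmed 12.9 rgb [71. 74. 74.]
px 188.0 187.0 450 rect [615.3, 192.6, 84.8, 83.4, 18.9] zmed 13.4 rgb [135. 115.  37.]
px 171.0 175.0 39 rect [645.8, 224.6, 13.8, 38.7, 32.9] zmed 13.8 rgb [133. 114.  41.]
px 55.0 183.0 53 rect [623.9, 544.2, 35.9, 13.0, -18.8] zmed 12.1 rgb [15. 37. 88.]
px 230.0 195.0 373 rect [587.8, 64.5, 54.4, 54.6, 18.0] zmed 10.3 rgb [137. 119.  40.]
px 54.0 204.0 53 rect [566.6, 545.0, 31.6, 12.0, -26.5] zmed 12.2 rgb [105. 101.  94.]
px 345.0 235.0 490 rect [473.2, -253.6, 82.6, 81.5, 22.2] zmed 13.0 rgb [ 24.  49. 104.]
px 230.0 239.0 544 rect [463.9, 63.6, 83.0, 83.2, -15.5] zmed 13.3 rgb [105.  21.  19.]
t0 35 90
px 222.0 123.0 706 rect [782.5, 88.4, 123.1, 50.2
[... 1095 characters left out ...]
2.0 280.0 520 rect [647.0, 317.5, 55.6, 54.5, 11.5] zmed 8.6 rgb [137. 120.  34.]
px 459.0 323.0 93 rect [567.8, 545.2, 32.3, 11.8, -17.0] zmed 10.5 rgb [124. 124. 117.]
px 445.0 343.0 103 rect [626.7, 544.8, 33.1, 11.6, -20.7] zmed 10.2 rgb [ 24.  55. 110.]
s0 35 90
px 224.0 126.0 271 rect [471.1, -256.6, 53.5, 48.4, 29.3] zmed 55.7 rgb [83. 52. 49.]
px 306.0 173.0 359 rect [464.2, 60.4, 49.7, 48.4, -35.1] zmed 57.0 rgb [108. 104.  75.]
px 375.0 209.0 523 rect [458.7, 269.7, 52.5, 51.7, -19.0] zmed 70.6 rgb [63. 95. 66.]
px 309.0 231.0 460 rect [617.2, 197.1, 51.8, 47.8, 33.7] zmed 57.7 rgb [47. 66. 93.]
px 226.0 246.0 783 rect [781.5, 87.9, 124.3, 49.3, -5.9] zmed 45.2 rgb [136. 141. 127.]
```

>>> servo_tool(
  commands=[
    [-1,[0.031,-0.0255,0.003],[0,0,0]],
    [-1,[0.031,-0.0255,0.003],[0,0,0]],
    [-1,[0.031,-0.0255,0.003],[0,0,0]],
    [-1,[0.031,-0.0255,0.003],[0,0,0]],
    [-1,[0.031,-0.0255,0.003],[0,0,0]],
    [-1,[0.031,-0.0255,0.003],[0,0,0]],
    [-1,[0.031,-0.0255,0.003],[0,0,0]],
    [-1,[0.031,-0.0255,0.003],[0,0,0]],
    [-1,[0.031,-0.0255,0.003],[0,0,0]],
    [-1,[0.031,-0.0255,0.003],[0,0,0]],
  ],
  squeeze=40,
)

```text
time_s: 0.93
eef_pos: [375.6, -166.4, 201.2]
ee_rot: [0.0, 0.989, 0.147, 0.0]
force: [0.3, -0.5, 0.5]
grip_width: 1.004
grip_force: 0.0
```

>>> servo_tool(
  commands=[
    [-1,[0.031,-0.0255,0.003],[0,0,0]],
    [-1,[0.031,-0.0255,0.003],[0,0,0]],
    [-1,[0.031,-0.0255,0.003],[0,0,0]],
    [-1,[0.031,-0.0255,0.003],[0,0,0]],
    [-1,[0.031,-0.0255,0.003],[0,0,0]],
    [-1,[0.031,-0.0255,0.003],[0,0,0]],
    [-1,[0.031,-0.0255,0.003],[0,0,0]],
    [-1,[0.031,-0.0255,0.003],[0,0,0]],
    [-1,[0.031,-0.0255,0.003],[0,0,0]],
    [-1,[0.031,-0.0255,0.003],[0,0,0]],
  ],
)

```text
time_s: 1.77
eef_pos: [598.1, 167.8, 170.7]
ee_rot: [0.0, 0.989, 0.147, -0.0]
force: [1.6, -0.5, 0.6]
grip_width: 1.0
grip_force: 0.0
```

```bash
python3 -c "
from h import *
go(616.5,197.2,120,33.4)"
```

```text
t 1.7667 pos [598.1 167.8 170.7] a 16.9 w 1.0 F [ 1.6 -0.5  0.6]
shift [ 0.0262 -0.0228  0.0507] rows 1.22 turn(6deg) [-0.    0.01 -2.75]
```

>>> servo_tool(
  commands=[
    [-1,[0.013,-0.0114,0.025],[0,0,0]],
    [-1,[0.0132,-0.0114,0.0257],[0,0,0]],
    [-1,[0,0,0],[0,0,-0.95]],
    [-1,[0,0,0],[0,0,-0.9]],
    [-1,[0,0,0],[0,0,-0.9]],
    [-1,[0,0,0],[0,0,0]],
    [-1,[0,0,0],[0,0,0]],
  ],
)

```text
time_s: 2.35
eef_pos: [615.9, 195.2, 120.3]
ee_rot: [-0.0, 0.958, 0.286, -0.0]
force: [-0.8, -0.4, -0.3]
grip_width: 0.998
grip_force: 0.0
```

```bash
python3 -c "
from h import *
go(616.5,197.2,19,33.4)"
```

```text
t 2.35 pos [615.9 195.2 120.3] a 33.2 w 0.998 F [-0.8 -0.4 -0.3]
shift [ 0.0017 -0.0013  0.1013] rows 2.43 turn(6deg) [-0.    0.01 -0.03]
```

>>> servo_tool(
  commands=[
    [-1,[0.0017,-0.0013,0.025],[0,0,0]],
    [-1,[0,0,0.025],[0,0,0]],
    [-1,[0,0,0.02],[0,0,0]],
    [-1,[0,0,0.015],[0,0,0]],
    [-1,[0,0,0.01],[0,0,0]],
    [-1,[0,0,0.006],[0,0,0]],
    [-1,[0,0,0],[0,0,0]],
    [-1,[0,0,0],[0,0,0]],
  ],
)

```text
time_s: 3.02
eef_pos: [617.1, 197.3, 20.3]
ee_rot: [0.0, 0.958, 0.287, 0.0]
force: [0.0, 0.7, 0.7]
grip_width: 1.001
grip_force: 0.0
```

>>> servo_tool(
  commands=[
    [0,[0,0,0],[0,0,0]],
    [0.2,[0,0,0],[0,0,0]],
    [0.4,[0,0,0],[0,0,0]],
    [0.6,[0,0,0],[0,0,0]],
    [1,[0,0,0],[0,0,0]],
    [1,[0,0,0],[0,0,0]],
    [1,[0,0,0],[0,0,0]],
    [1,[0,0,0],[0,0,0]],
  ],
)

```text
time_s: 3.68
eef_pos: [617.2, 197.3, 20.4]
ee_rot: [0.0, 0.958, 0.287, 0.001]
force: [-0.4, -0.1, 5.2]
grip_width: 0.554
grip_force: 42.7
```

```bash
python3 -c "
from h import *
go(616.5,197.2,130,33.4);print(sense()['grip_force'])
c=snap('scene','s1');cv2.imwrite('pics/s1c.png',cv2.resize(cv2.cvtColor(c['pixels'][160:280,240:400],cv2.COLOR_RGB2BGR),None,fx=5,fy=5,interpolation=cv2.INTER_CUBIC))"
```

```text
t 3.6833 pos [617.2 197.3  20.4] a 33.4 w 0.554 F [-0.4 -0.1  5.2]
shift [-0.0005 -0.0002 -0.1096] rows 2.63 turn(6deg) [ 0.01 -0.01 -0.  ]
42.70640015602112
```

View pics/s1c.png

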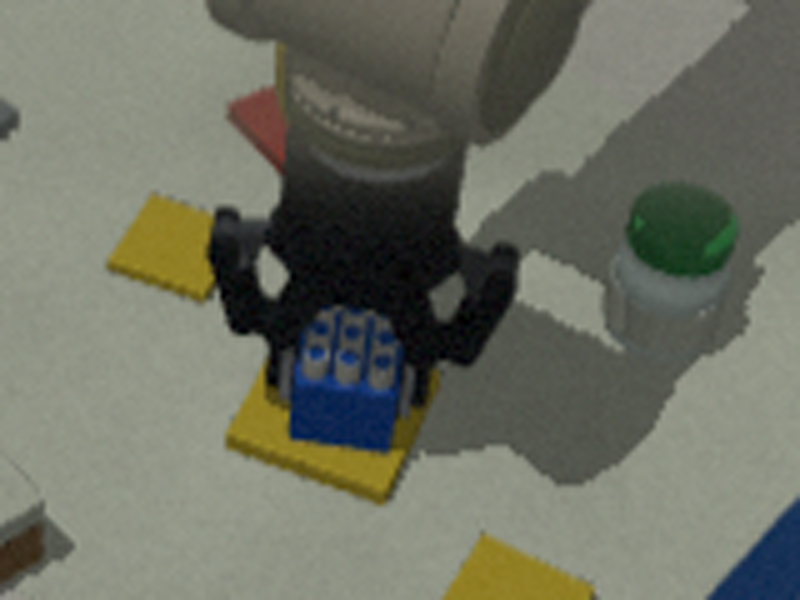

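The crop shows both pads closed on the blue rack (crop px ~(350,390)), still upright on the yellow plate. Lifting.

>>> servo_tool(
  commands=[
    [1,[0,0,-0.01],[0,0,0]],
    [1,[0,0,-0.02],[0,0,0]],
    [1,[0,0,-0.025],[0,0,0]],
    [1,[0,0,-0.025],[0,0,0]],
    [1,[0,0,-0.02],[0,0,0]],
    [1,[0,0,-0.01],[0,0,0]],
    [1,[0,0,0],[0,0,0]],
  ],
)

```text
time_s: 4.32
eef_pos: [617.6, 197.4, 132.1]
ee_rot: [0.0, 0.958, 0.287, 0.002]
force: [0.2, -0.0, -0.8]
grip_width: 0.559
grip_force: 42.1
```

```bash
python3 -c "
from h import *
go(620.3,-97.5,130,9.2);print(sense()['grip_force'])"
```

```text
t 4.3167 pos [617.6 197.4 132.1] a 33.4 w 0.559 F [ 0.2 -0.  -0.8]
shift [-0.16    0.2477  0.002 ] rows 5.94 turn(6deg) [ 0.01 -0.04  4.03]
42.101179361343384
```

>>> servo_tool(
  commands=[
    [1,[-0.008,0.0124,0],[0,0,0]],
    [1,[-0.016,0.0248,0],[0,0,0]],
    [1,[-0.02,0.031,0],[0,0,0]],
    [1,[-0.02,0.031,0],[0,0,0]],
    [1,[-0.02,0.031,0],[0,0,0]],
    [1,[-0.02,0.031,0],[0,0,0]],
    [1,[-0.02,0.031,0],[0,0,0]],
    [1,[-0.016,0.0248,0],[0,0,0]],
    [1,[-0.012,0.0186,0],[0,0,0]],
    [1,[-0.008,0.0124,0],[0,0,0]],
  ],
)

```text
time_s: 5.15
eef_pos: [618.5, -100.9, 127.7]
ee_rot: [-0.001, 0.958, 0.286, -0.001]
force: [-0.6, 0.1, -1.5]
grip_width: 0.554
grip_force: 42.1
```

>>> servo_tool(
  commands=[
    [1,[0,0,0],[0,0,0.5]],
    [1,[0,0,0],[0,0,0.8]],
    [1,[0,0,0],[0,0,0.9]],
    [1,[0,0,0],[0,0,0.8]],
    [1,[0,0,0],[0,0,0.6]],
    [1,[0,0,0],[0,0,0.43]],
    [1,[0,0,0],[0,0,0]],
    [1,[0,0,0],[0,0,0]],
  ],
)

```text
time_s: 5.82
eef_pos: [619.2, -97.8, 128.6]
ee_rot: [-0.0, 0.997, 0.081, -0.001]
force: [-1.0, -0.8, -1.2]
grip_width: 0.557
grip_force: 42.1
```

```bash
python3 -c "
from h import *
go(620.3,-97.5,21.5,9.2);print(sense()['grip_force'])"
```

```text
t 5.8167 pos [619.2 -97.8 128.6] a 9.3 w 0.557 F [-1.  -0.8 -1.2]
shift [0.0013 0.     0.1071] rows 2.57 turn(6deg) [-0.01  0.01  0.02]
42.1283358335495
```

>>> servo_tool(
  commands=[
    [1,[0.0013,0,0.015],[0,0,0]],
    [1,[0,0,0.02],[0,0,0]],
    [1,[0,0,0.02],[0,0,0]],
    [1,[0,0,0.02],[0,0,0]],
    [1,[0,0,0.015],[0,0,0]],
    [1,[0,0,0.009],[0,0,0]],
    [1,[0,0,0.004],[0,0,0]],
    [1,[0,0,0.002],[0,0,0]],
    [1,[0,0,0],[0,0,0]],
    [1,[0,0,0],[0,0,0]],
  ],
)

```text
time_s: 6.65
eef_pos: [621.4, -97.8, 25.5]
ee_rot: [0.0, 0.997, 0.08, 0.001]
force: [0.2, -0.4, -0.7]
grip_width: 0.553
grip_force: 42.1
```

```bash
python3 -c "
from h import *
go(620.3,-97.5,20.5,9.2)
c=snap('scene','s2');cv2.imwrite('pics/s2c.png',cv2.resize(cv2.cvtColor(c['pixels'][130:220,160:280],cv2.COLOR_RGB2BGR),None,fx=6,fy=6,interpolation=cv2.INTER_CUBIC))"
```

```text
t 6.65 pos [621.4 -97.8  25.5] a 9.2 w 0.553 F [ 0.2 -0.4 -0.7]
shift [-0.001  -0.0005  0.005 ] rows 0.12 turn(6deg) [ 0.01 -0.01  0.  ]
```

View pics/s2c.png

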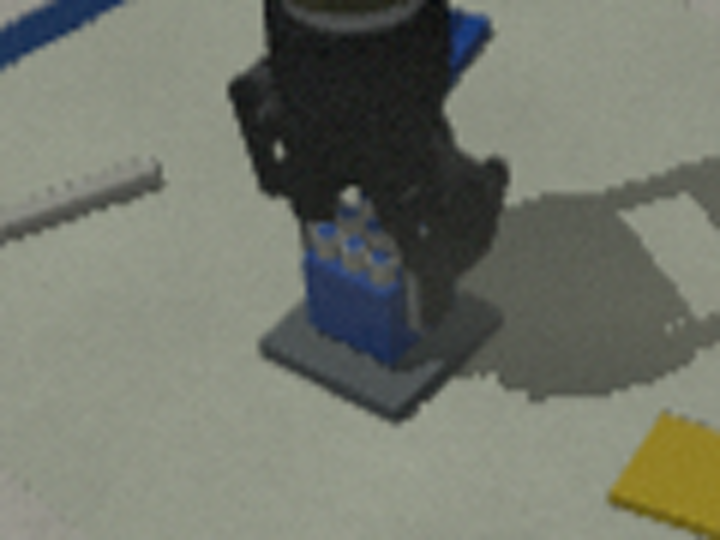

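The blue rack hangs over the centre of the grey plate (crop ~(360,310)), about 4 mm above. Lower the rest and release.

>>> servo_tool(
  commands=[
    [1,[-0.001,-0.0004,0.002],[0,0,0]],
    [1,[0,0,0.0015],[0,0,0]],
    [1,[0,0,0.001],[0,0,0]],
    [1,[0,0,0.0005],[0,0,0]],
    [1,[0,0,0],[0,0,0]],
    [1,[0,0,0],[0,0,0]],
  ],
)

```text
time_s: 7.2
eef_pos: [619.9, -97.5, 20.4]
ee_rot: [0.0, 0.997, 0.08, 0.0]
force: [-3.9, 0.7, 5.5]
grip_width: 0.556
grip_force: 42.9
```

```bash
python3 -c "
from h import *
go(620.3,-97.5,20.3,9.2)"
```

```text
t 7.2 pos [619.9 -97.5  20.4] a 9.2 w 0.556 F [-3.9  0.7  5.5]
shift [0.0004 0.0001 0.0001] rows 0.01 turn(6deg) [ 0. -0.  0.]
```

>>> servo_tool(
  commands=[
    [-0.2,[0,0,0],[0,0,0]],
    [-0.4,[0,0,0],[0,0,0]],
    [-0.7,[0,0,0],[0,0,0]],
    [-1,[0,0,0],[0,0,0]],
    [-1,[0,0,0],[0,0,0]],
    [-1,[0,0,0],[0,0,0]],
  ],
)

```text
time_s: 7.7
eef_pos: [619.9, -97.5, 19.5]
ee_rot: [-0.0, 0.997, 0.08, -0.0]
force: [-0.5, -0.5, 0.5]
grip_width: 0.998
grip_force: 0.0
```

>>> servo_tool(
  commands=[
    [-1,[0,0,-0.01],[0,0,0]],
    [-1,[0,0,-0.02],[0,0,0]],
    [-1,[0,0,-0.03],[0,0,0]],
    [-1,[0,0,-0.03],[0,0,0]],
    [-1,[0,0,-0.03],[0,0,0]],
    [-1,[0,0,-0.01],[0,0,0]],
  ],
)

```text
time_s: 8.2
eef_pos: [621.4, -97.9, 155.3]
ee_rot: [0.002, 0.997, 0.08, 0.003]
force: [0.7, 0.4, -0.3]
grip_width: 0.999
grip_force: 0.0
```

```bash
python3 -c "
from h import *
go(463.4,60.2,120,54.8)"
```

```text
t 8.2 pos [621.4 -97.9 155.3] a 9.2 w 0.999 F [ 0.7  0.4 -0.3]
shift [-0.1308 -0.1815  0.0338] rows 4.35 turn(6deg) [ 0.06 -0.05 -7.6 ]
```

>>> servo_tool(
  commands=[
    [-1,[-0.01,-0.0145,0],[0,0,0]],
    [-1,[-0.0202,-0.0278,0.004],[0,0,0]],
    [-1,[-0.0202,-0.0278,0.006],[0,0,0]],
    [-1,[-0.0202,-0.0278,0.006],[0,0,0]],
    [-1,[-0.0202,-0.0278,0.006],[0,0,0]],
    [-1,[-0.0202,-0.0278,0.006],[0,0,0]],
    [-1,[-0.02,-0.028,0.006],[0,0,0]],
  ],
)

```text
time_s: 8.78
eef_pos: [460.1, 61.7, 115.6]
ee_rot: [0.0, 0.997, 0.08, 0.0]
force: [1.4, 0.5, -0.4]
grip_width: 0.996
grip_force: 0.0
```

>>> servo_tool(
  commands=[
    [-1,[0,0,0],[0,0,-0.95]],
    [-1,[0,0,0],[0,0,-0.95]],
    [-1,[0,0,0],[0,0,-0.95]],
    [-1,[0,0,0],[0,0,-0.95]],
    [-1,[0,0,0],[0,0,-0.95]],
    [-1,[0,0,0],[0,0,-0.95]],
    [-1,[0,0,0],[0,0,-0.95]],
    [-1,[0,0,0],[0,0,-0.95]],
    [-1,[0,0,0],[0,0,0]],
    [-1,[0,0,0],[0,0,0]],
  ],
)

```text
time_s: 9.62
eef_pos: [461.5, 60.7, 115.8]
ee_rot: [0.0, 0.888, 0.459, 0.0]
force: [-0.4, -0.6, 0.9]
grip_width: 1.003
grip_force: 0.0
```

```bash
python3 -c "
from h import *
go(463.4,60.2,20,54.8)"
```

```text
t 9.6167 pos [461.5  60.7 115.8] a 54.6 w 1.003 F [-0.4 -0.6  0.9]
shift [0.0007 0.0019 0.0958] rows 2.3 turn(6deg) [ 0.   -0.   -0.03]
```

>>> servo_tool(
  commands=[
    [-1,[0.0007,0.0019,0.025],[0,0,0]],
    [-1,[0,0,0.025],[0,0,0]],
    [-1,[0,0,0.02],[0,0,0]],
    [-1,[0,0,0.013],[0,0,0]],
    [-1,[0,0,0.009],[0,0,0]],
    [-1,[0,0,0.004],[0,0,0]],
    [-1,[0,0,0],[0,0,0]],
    [-1,[0,0,0],[0,0,0]],
  ],
)

```text
time_s: 10.28
eef_pos: [463.9, 60.2, 20.2]
ee_rot: [0.0, 0.888, 0.46, 0.0]
force: [-0.3, -0.7, -0.0]
grip_width: 1.001
grip_force: 0.0
```

>>> servo_tool(
  commands=[
    [0,[0,0,0],[0,0,0]],
    [0.2,[0,0,0],[0,0,0]],
    [0.4,[0,0,0],[0,0,0]],
    [0.6,[0,0,0],[0,0,0]],
    [1,[0,0,0],[0,0,0]],
    [1,[0,0,0],[0,0,0]],
    [1,[0,0,0],[0,0,0]],
    [1,[0,0,0],[0,0,0]],
  ],
)

```text
time_s: 10.95
eef_pos: [463.9, 60.2, 20.2]
ee_rot: [0.0, 0.888, 0.46, 0.0]
force: [-1.3, -0.2, 5.8]
grip_width: 0.557
grip_force: 41.9
```

>>> servo_tool(
  commands=[
    [1,[0,0,-0.01],[0,0,0]],
    [1,[0,0,-0.02],[0,0,0]],
    [1,[0,0,-0.025],[0,0,0]],
    [1,[0,0,-0.025],[0,0,0]],
    [1,[0,0,-0.02],[0,0,0]],
    [1,[0,0,-0.01],[0,0,0]],
    [1,[0,0,0],[0,0,0]],
    [1,[0,0,0],[0,0,0]],
  ],
)

```text
time_s: 11.62
eef_pos: [463.4, 60.2, 129.9]
ee_rot: [0.0, 0.888, 0.46, 0.0]
force: [-0.3, -0.5, -0.5]
grip_width: 0.558
grip_force: 41.3
```

```bash
python3 -c "
from h import *
go(615.7,192,130,19.1)
c=snap('scene','s3');blobs(c,6,22);cv2.imwrite('pics/s3c.png',cv2.resize(cv2.cvtColor(c['pixels'][100:220,180:340],cv2.COLOR_RGB2BGR),None,fx=5,fy=5,interpolation=cv2.INTER_CUBIC))"
```

```text
t 11.6167 pos [463.4  60.2 129.9] a 54.8 w 0.558 F [-0.3 -0.5 -0.5]
shift [ 1.955e-01  4.860e-02 -1.000e-04] rows 4.69 turn(6deg) [ 0.   -0.    5.95]
px 225.0 140.0 284 rect [473.5, -254.3, 83.8, 83.4, 23.9] zmed 12.0 rgb [ 39.  56. 101.]
px 164.0 165.0 188 rect [681.8, -280.2, 15.5, 128.6, -13.5] zmed 11.8 rgb [96.  97.  90.5]
px 305.0 185.0 633 rect [466.1, 63.6, 84.3, 80.4, -17.2] zmed 11.6 rgb [115.  70.  61.]
px 223.0 188.0 368 rect [620.5, -98.6, 81.7, 81.2, 10.3] zmed 11.7 rgb [72. 77. 80.]
px 275.0 208.0 318 rect [588.0, 64.2, 55.8, 55.2, 14.6] zmed 8.5 rgb [142. 125.  36.]
px 370.0 227.0 97 rect [472.0, 277.4, 24.4, 54.9, 29.7] zmed 13.8 rgb [87. 91. 83.]
px 306.0 241.0 920 rect [616.1, 191.2, 82.3, 80.3, 19.1] zmed 11.4 rgb [142. 125.  36.]
px 243.0 271.0 49 rect [784.8, 147.1, 3.4, 30.5, -8.5] zmed 14.0 rgb [58. 45. 29.]
px 342.0 280.0 516 rect [646.6, 317.4, 56.9, 55.0, 12.1] zmed 8.5 rgb [142. 125.  36.]
px 458.0 323.0 98 rect [568.2, 545.3, 32.0, 12.2, -18.1] zmed 10.1 rgb [127. 128. 119.]
px 445.0 343.0 102 rect [626.4, 545.4, 33.1, 12.1, -20.0] zmed 10.4 rgb [ 26.5  57.  114. ]
```

View pics/s3c.png

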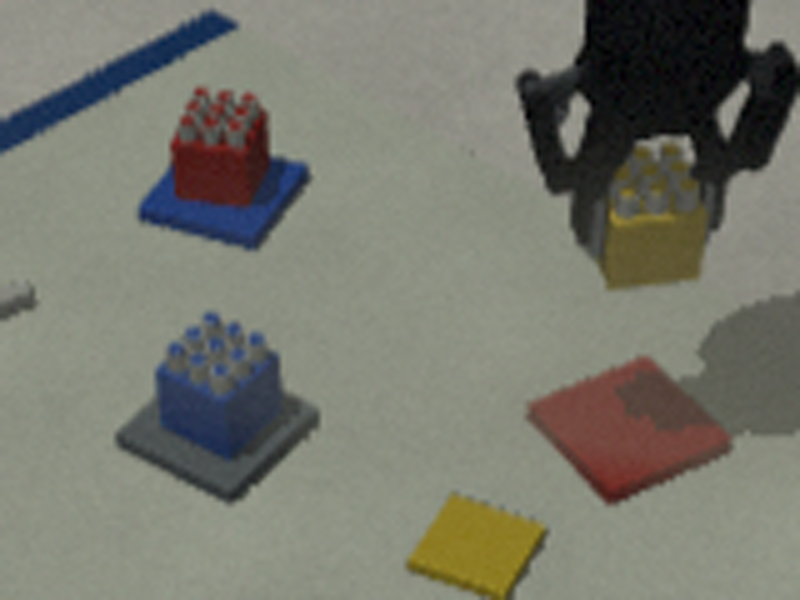

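Blue stands centred on grey (crop ~(218,405)); yellow rack is held (~(655,230)), red plate clear.

>>> servo_tool(
  commands=[
    [1,[0.01,0.0025,0],[0,0,0]],
    [1,[0.02,0.005,0],[0,0,0]],
    [1,[0.028,0.007,0],[0,0,0]],
    [1,[0.03,0.0075,0],[0,0,0]],
    [1,[0.03,0.0075,0],[0,0,0]],
    [1,[0.03,0.0075,0],[0,0,0]],
    [1,[0.025,0.006,0],[0,0,0]],
    [1,[0.015,0.0036,0],[0,0,0]],
    [1,[0.0075,0.0016,0],[0,0,0]],
  ],
)

```text
time_s: 12.42
eef_pos: [616.4, 194.2, 127.6]
ee_rot: [-0.0, 0.888, 0.461, -0.001]
force: [0.1, 0.6, -0.7]
grip_width: 0.555
grip_force: 41.3
```

>>> servo_tool(
  commands=[
    [1,[0,0,0],[0,0,0.5]],
    [1,[0,0,0],[0,0,0.9]],
    [1,[0,0,0],[0,0,0.9]],
    [1,[0,0,0],[0,0,0.9]],
    [1,[0,0,0],[0,0,0.9]],
    [1,[0,0,0],[0,0,0.8]],
    [1,[0,0,0],[0,0,0.7]],
    [1,[0,0,0],[0,0,0.35]],
    [1,[0,0,0],[0,0,0]],
    [1,[0,0,0],[0,0,0]],
  ],
)

```text
time_s: 13.25
eef_pos: [615.4, 192.6, 128.5]
ee_rot: [-0.0, 0.986, 0.167, -0.001]
force: [-0.4, 0.7, -0.6]
grip_width: 0.556
grip_force: 41.3
```

```bash
python3 -c "
from h import *
go(615.8,191.7,20.2,19.1)"
```

```text
t 13.25 pos [615.4 192.6 128.5] a 19.2 w 0.556 F [-0.4  0.7 -0.6]
shift [0.0002 0.001  0.1083] rows 2.6 turn(6deg) [-0.    0.01  0.02]
```

>>> servo_tool(
  commands=[
    [1,[0,0.001,0.015],[0,0,0]],
    [1,[0,0,0.02],[0,0,0]],
    [1,[0,0,0.02],[0,0,0]],
    [1,[0,0,0.02],[0,0,0]],
    [1,[0,0,0.015],[0,0,0]],
    [1,[0,0,0.009],[0,0,0]],
    [1,[0,0,0.004],[0,0,0]],
    [1,[0,0,0.002],[0,0,0]],
    [1,[0,0,0],[0,0,0]],
    [1,[0,0,0],[0,0,0]],
  ],
)

```text
time_s: 14.08
eef_pos: [616.3, 191.4, 25.5]
ee_rot: [0.0, 0.986, 0.166, 0.001]
force: [-0.3, 0.7, -0.7]
grip_width: 0.556
grip_force: 41.3
```

```bash
python3 -c "
from h import *
go(615.8,191.7,20.2,19.1)"
```

```text
t 14.0833 pos [616.3 191.4  25.5] a 19.1 w 0.556 F [-0.3  0.7 -0.7]
shift [-0.0004 -0.0005  0.0053] rows 0.13 turn(6deg) [ 0.   -0.01  0.  ]
```

>>> servo_tool(
  commands=[
    [1,[-0.0004,-0.0004,0.002],[0,0,0]],
    [1,[0,0,0.0015],[0,0,0]],
    [1,[0,0,0.001],[0,0,0]],
    [1,[0,0,0.0007],[0,0,0]],
    [1,[0,0,0],[0,0,0]],
    [1,[0,0,0],[0,0,0]],
  ],
)

```text
time_s: 14.58
eef_pos: [615.5, 191.6, 20.2]
ee_rot: [0.0, 0.986, 0.166, 0.0]
force: [-2.4, 0.4, 6.0]
grip_width: 0.555
grip_force: 41.9
```

>>> servo_tool(
  commands=[
    [-0.2,[0,0,0],[0,0,0]],
    [-0.4,[0,0,0],[0,0,0]],
    [-0.7,[0,0,0],[0,0,0]],
    [-1,[0,0,0],[0,0,0]],
    [-1,[0,0,0],[0,0,0]],
    [-1,[0,0,0],[0,0,0]],
  ],
)

```text
time_s: 15.08
eef_pos: [615.3, 191.5, 19.3]
ee_rot: [-0.0, 0.986, 0.166, -0.0]
force: [1.2, 0.0, 0.1]
grip_width: 1.005
grip_force: 0.0
```

>>> servo_tool(
  commands=[
    [-1,[0,0,-0.01],[0,0,0]],
    [-1,[0,0,-0.02],[0,0,0]],
    [-1,[0,0,-0.03],[0,0,0]],
    [-1,[0,0,-0.03],[0,0,0]],
    [-1,[0,0,-0.03],[0,0,0]],
    [-1,[0,0,-0.02],[0,0,0]],
    [-1,[0,0,0],[0,0,0]],
  ],
)

```text
time_s: 15.67
eef_pos: [617.1, 191.8, 165.5]
ee_rot: [0.0, 0.986, 0.166, 0.005]
force: [-0.1, 0.7, 0.9]
grip_width: 1.001
grip_force: 0.0
```

```bash
python3 -c "
from h import *
go(471.1,-256.4,130,31.2)"
```

```text
t 15.6667 pos [617.1 191.8 165.5] a 19.1 w 1.001 F [-0.1  0.7  0.9]
shift [-0.2851  0.3756  0.0336] rows 9.01 turn(6deg) [ 0.03 -0.08 -2.01]
```

>>> servo_tool(
  commands=[
    [-1,[-0.0102,0.0134,0],[0,0,0]],
    [-1,[-0.0204,0.0268,0],[0,0,0]],
    [-1,[-0.0228,0.03,0],[0,0,0]],
    [-1,[-0.0228,0.03,0],[0,0,0]],
    [-1,[-0.0228,0.03,0],[0,0,0]],
    [-1,[-0.0228,0.03,0],[0,0,0]],
    [-1,[-0.0228,0.03,0],[0,0,0]],
    [-1,[-0.0228,0.03,0],[0,0,0]],
    [-1,[-0.0228,0.03,0.005],[0,0,0]],
    [-1,[-0.0228,0.03,0.005],[0,0,0]],
  ],
)

```text
time_s: 16.5
eef_pos: [504.9, -144.5, 149.6]
ee_rot: [0.0, 0.986, 0.166, 0.0]
force: [0.7, -0.2, -0.4]
grip_width: 0.999
grip_force: 0.0
```

>>> servo_tool(
  commands=[
    [-1,[-0.0228,0.03,0.005],[0,0,0]],
    [-1,[-0.0228,0.03,0.005],[0,0,0]],
    [-1,[-0.0204,0.0268,0.005],[0,0,0]],
    [-1,[-0.0061,0.0086,0.005],[0,0,0]],
    [-1,[0,0,0],[0,0,-0.7]],
    [-1,[0,0,0],[0,0,-0.7]],
    [-1,[0,0,0],[0,0,-0.6]],
    [-1,[0,0,0],[0,0,0]],
    [-1,[0,0,0],[0,0,0]],
  ],
)

```text
time_s: 17.25
eef_pos: [469.0, -256.3, 129.3]
ee_rot: [-0.0, 0.964, 0.267, -0.0]
force: [0.6, -0.7, -0.5]
grip_width: 1.0
grip_force: 0.0
```

```bash
python3 -c "
from h import *
go(471.1,-256.4,20.2,31.2)"
```

```text
t 17.25 pos [ 469.  -256.3  129.3] a 31.0 w 1.0 F [ 0.6 -0.7 -0.5]
shift [0.0018 0.0012 0.1091] rows 2.62 turn(6deg) [-0.    0.   -0.03]
```

>>> servo_tool(
  commands=[
    [-1,[0.0016,0.001,0.025],[0,0,0]],
    [-1,[0,0,0.025],[0,0,0]],
    [-1,[0,0,0.025],[0,0,0]],
    [-1,[0,0,0.017],[0,0,0]],
    [-1,[0,0,0.011],[0,0,0]],
    [-1,[0,0,0.005],[0,0,0]],
    [-1,[0,0,0.001],[0,0,0]],
    [-1,[0,0,0],[0,0,0]],
    [-1,[0,0,0],[0,0,0]],
  ],
)

```text
time_s: 18.0
eef_pos: [471.3, -257.1, 21.4]
ee_rot: [0.001, 0.963, 0.268, 0.001]
force: [-0.1, -0.5, -0.7]
grip_width: 1.002
grip_force: 0.0
```

>>> servo_tool(
  commands=[
    [0,[0,0,0],[0,0,0]],
    [0.2,[0,0,0],[0,0,0]],
    [0.4,[0,0,0],[0,0,0]],
    [0.6,[0,0,0],[0,0,0]],
    [1,[0,0,0],[0,0,0]],
    [1,[0,0,0],[0,0,0]],
    [1,[0,0,0],[0,0,0]],
    [1,[0,0,0],[0,0,0]],
  ],
)

```text
time_s: 18.67
eef_pos: [471.1, -257.0, 21.0]
ee_rot: [0.0, 0.963, 0.268, 0.0]
force: [0.3, -0.2, 6.8]
grip_width: 0.557
grip_force: 42.1
```

>>> servo_tool(
  commands=[
    [1,[0,0,-0.01],[0,0,0]],
    [1,[0,0,-0.02],[0,0,0]],
    [1,[0,0,-0.025],[0,0,0]],
    [1,[0,0,-0.025],[0,0,0]],
    [1,[0,0,-0.02],[0,0,0]],
    [1,[0,0,-0.01],[0,0,0]],
    [1,[0,0,0],[0,0,0]],
    [1,[0,0,0],[0,0,0]],
  ],
)

```text
time_s: 19.33
eef_pos: [470.6, -256.5, 129.9]
ee_rot: [-0.0, 0.963, 0.268, -0.0]
force: [-0.8, -0.7, -0.7]
grip_width: 0.557
grip_force: 41.4
```

```bash
python3 -c "
from h import *
go(465.3,63.5,130,74.6)
c=snap('scene','s4');blobs(c,6,22);blobs(c,35,66.5);cv2.imwrite('pics/s4c.png',cv2.resize(cv2.cvtColor(c['pixels'][90:270,170:400],cv2.COLOR_RGB2BGR),None,fx=3.3,fy=3.3,interpolation=cv2.INTER_CUBIC))"
```

```text
t 19.3333 pos [ 470.6 -256.5  129.9] a 31.1 w 0.557 F [-0.8 -0.7 -0.7]
shift [ 0.1609 -0.2767  0.    ] rows 6.64 turn(6deg) [-0.01 -0.   -7.25]
px 224.0 137.0 440 rect [473.6, -255.1, 85.3, 81.5, 21.5] zmed 11.5 rgb [ 34.  58. 113.]
px 164.0 165.0 196 rect [682.3, -281.0, 19.0, 128.2, -14.5] zmed 11.6 rgb [92.5 93.  87.5]
px 305.0 185.0 635 rect [465.7, 62.5, 83.6, 81.5, -16.2] zmed 11.5 rgb [117.  73.  65.]
px 223.0 188.0 367 rect [620.3, -98.6, 84.2, 82.4, 9.5] zmed 11.8 rgb [71. 77. 79.]
px 275.0 208.0 317 rect [587.8, 63.6, 57.6, 54.5, 17.5] zmed 8.6 rgb [140. 123.  36.]
px 370.0 227.0 105 rect [471.1, 276.3, 26.3, 55.5, 27.6] zmed 14.6 rgb [87. 91. 82.]
px 306.0 245.0 535 rect [616.5, 191.4, 83.8, 80.1, 19.2] zmed 11.6 rgb [138. 121.  33.]
px 243.0 271.0 49 rect [784.4, 147.3, 3.5, 31.0, -5.5] zmed 15.6 rgb [57. 44. 28.]
px 342.0 280.0 517 rect [647.1, 317.3, 55.9, 54.9, 12.0] zmed 8.5 rgb [140. 123.  35.]
px 459.0 323.0 94 rect [567.7, 545.1, 32.5, 13.7, -13.9] zmed 9.8 rgb [126. 127. 119.]
px 445.0 343.0 103 rect [626.2, 545.3, 33.8, 12.4, -18.7] zmed 10.5 rgb [ 24.  56. 112.]
px 223.0 174.0 344 rect [619.8, -96.4, 47.8, 50.4, 9.9] zmed 55.2 rgb [66. 77. 89.]
px 373.0 216.0 243 rect [467.9, 272.3, 34.4, 54.9, 19.2] zmed 48.4 rgb [88. 95. 90.]
px 308.0 230.0 435 rect [614.9, 191.6, 49.5, 48.1, 18.6] zmed 54.9 rgb [101.  96.  47.]
px 226.0 246.0 785 rect [782.4, 88.1, 125.2, 48.6, -6.6] zmed 45.3 rgb [140. 144. 130.]
```

View pics/s4c.png

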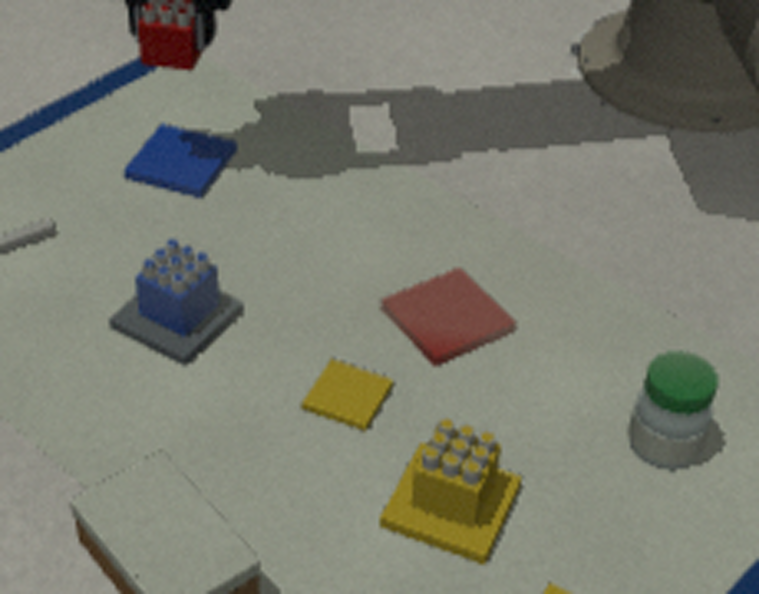

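Yellow stands centred on the large yellow plate (~(455,490)), the red rack is held, red plate (~(450,315)) empty.

>>> servo_tool(
  commands=[
    [1,[0.008,-0.0138,0],[0,0,0]],
    [1,[0.016,-0.0276,0],[0,0,0]],
    [1,[0.0195,-0.0335,0],[0,0,0]],
    [1,[0.0195,-0.0335,0],[0,0,0]],
    [1,[0.0195,-0.0335,0],[0,0,0]],
    [1,[0.0195,-0.0335,0],[0,0,0]],
    [1,[0.0195,-0.0335,0],[0,0,0]],
    [1,[0.0185,-0.032,0],[0,0,0]],
    [1,[0.0135,-0.023,0],[0,0,0]],
    [1,[0.0075,-0.013,0],[0,0,0]],
  ],
)

```text
time_s: 20.22
eef_pos: [464.0, 67.0, 129.3]
ee_rot: [-0.001, 0.963, 0.269, -0.001]
force: [0.0, 0.2, 0.2]
grip_width: 0.556
grip_force: 41.5
```

>>> servo_tool(
  commands=[
    [1,[0,0,0],[0,0,-0.6]],
    [1,[0,0,0],[0,0,-0.9]],
    [1,[0,0,0],[0,0,-0.95]],
    [1,[0,0,0],[0,0,-0.95]],
    [1,[0,0,0],[0,0,-0.95]],
    [1,[0,0,0],[0,0,-0.95]],
    [1,[0,0,0],[0,0,-0.9]],
    [1,[0,0,0],[0,0,-0.7]],
    [1,[0,0,0],[0,0,-0.35]],
    [1,[0,0,0],[0,0,0]],
  ],
)

```text
time_s: 21.05
eef_pos: [464.6, 64.2, 129.3]
ee_rot: [-0.001, 0.795, 0.607, -0.001]
force: [0.4, -0.3, -0.8]
grip_width: 0.551
grip_force: 41.5
```

>>> servo_tool(
  commands=[
    [1,[0,0,0],[0,0,0]],
  ],
)

```text
time_s: 21.13
eef_pos: [464.8, 64.0, 129.6]
ee_rot: [-0.001, 0.796, 0.606, -0.001]
force: [0.0, 0.2, -0.8]
grip_width: 0.556
grip_force: 41.5
```

```bash
python3 -c "
from h import *
go(465.5,63.3,21,74.5)"
```

```text
t 21.1333 pos [464.8  64.  129.6] a 74.6 w 0.556 F [ 0.   0.2 -0.8]
shift [-0.0005  0.0011  0.1086] rows 2.6 turn(6deg) [-0.02  0.    0.01]
```

>>> servo_tool(
  commands=[
    [1,[-0.0005,0.0009,0.015],[0,0,0]],
    [1,[0,0,0.02],[0,0,0]],
    [1,[0,0,0.02],[0,0,0]],
    [1,[0,0,0.02],[0,0,0]],
    [1,[0,0,0.015],[0,0,0]],
    [1,[0,0,0.009],[0,0,0]],
    [1,[0,0,0.004],[0,0,0]],
    [1,[0,0,0.002],[0,0,0]],
    [1,[0,0,0],[0,0,0]],
    [1,[0,0,0],[0,0,0]],
  ],
)

```text
time_s: 21.97
eef_pos: [466.7, 62.8, 26.0]
ee_rot: [0.0, 0.795, 0.606, 0.0]
force: [-0.4, 0.6, -1.2]
grip_width: 0.556
grip_force: 41.5
```

```bash
python3 -c "
from h import *
go(465.5,63.3,21,74.5)"
```

```text
t 21.9667 pos [466.7  62.8  26. ] a 74.6 w 0.556 F [-0.4  0.6 -1.2]
shift [ 0.0002 -0.0013  0.005 ] rows 0.12 turn(6deg) [ 0.01 -0.    0.02]
```

>>> servo_tool(
  commands=[
    [1,[0.0002,-0.0012,0.002],[0,0,0]],
    [1,[0,0,0.0015],[0,0,0]],
    [1,[0,0,0.001],[0,0,0]],
    [1,[0,0,0.0006],[0,0,0]],
    [1,[0,0,0],[0,0,0]],
    [1,[0,0,0],[0,0,0]],
  ],
)

```text
time_s: 22.47
eef_pos: [465.2, 63.3, 20.9]
ee_rot: [0.0, 0.795, 0.606, 0.0]
force: [-4.2, -0.0, 8.5]
grip_width: 0.56
grip_force: 42.5
```

>>> servo_tool(
  commands=[
    [-0.2,[0,0,0],[0,0,0]],
    [-0.4,[0,0,0],[0,0,0]],
    [-0.7,[0,0,0],[0,0,0]],
    [-1,[0,0,0],[0,0,0]],
    [-1,[0,0,0],[0,0,0]],
    [-1,[0,0,0],[0,0,0]],
  ],
)

```text
time_s: 22.97
eef_pos: [465.2, 63.3, 20.2]
ee_rot: [-0.0, 0.795, 0.606, -0.0]
force: [-0.3, -0.7, -0.0]
grip_width: 1.001
grip_force: 0.0
```

>>> servo_tool(
  commands=[
    [-1,[0,0,-0.01],[0,0,0]],
    [-1,[0,0,-0.02],[0,0,0]],
    [-1,[0,0,-0.03],[0,0,0]],
    [-1,[0,0,-0.03],[0,0,0]],
    [-1,[0,0,-0.02],[0,0,0]],
    [-1,[0,0,-0.01],[0,0,0]],
    [-1,[0,0,0],[0,0,0]],
  ],
)

```text
time_s: 23.55
eef_pos: [466.3, 63.2, 143.1]
ee_rot: [0.002, 0.795, 0.606, 0.002]
force: [0.3, 1.1, -0.4]
grip_width: 0.996
grip_force: 0.0
```

```bash
python3 -c "
from h import *
go(619.9,-97.3,130,9.4)"
```

```text
t 23.55 pos [466.3  63.2 143.1] a 74.6 w 0.996 F [ 0.3  1.1 -0.4]
shift [-0.1141  0.1906  0.014 ] rows 4.57 turn(6deg) [ 0.04 -0.03 10.87]
```

>>> servo_tool(
  commands=[
    [-1,[-0.008,0.0134,0],[0,0,0]],
    [-1,[-0.016,0.0268,0],[0,0,0]],
    [-1,[-0.018,0.03,0],[0,0,0]],
    [-1,[-0.018,0.03,0.003],[0,0,0]],
    [-1,[-0.018,0.03,0.003],[0,0,0]],
    [-1,[-0.018,0.03,0.003],[0,0,0]],
    [-1,[-0.012,0.0202,0.003],[0,0,0]],
    [-1,[-0.006,0.0102,0.002],[0,0,0]],
  ],
)

```text
time_s: 24.22
eef_pos: [619.6, -99.5, 124.7]
ee_rot: [-0.0, 0.796, 0.605, -0.0]
force: [0.4, -0.1, -1.1]
grip_width: 1.003
grip_force: 0.0
```

>>> servo_tool(
  commands=[
    [-1,[0,0,0],[0,0,-0.9]],
    [-1,[0,0,0],[0,0,-0.9]],
    [-1,[0,0,0],[0,0,-0.9]],
    [-1,[0,0,0],[0,0,-0.9]],
    [-1,[0,0,0],[0,0,-0.53]],
    [-1,[0,0,0],[0,0,0]],
    [-1,[0,0,0],[0,0,0]],
  ],
)

```text
time_s: 24.8
eef_pos: [618.4, -97.1, 125.7]
ee_rot: [-0.001, 0.648, 0.762, -0.0]
force: [0.2, -0.3, 0.7]
grip_width: 0.999
grip_force: 0.0
```

```bash
python3 -c "
from h import *
go(619.9,-97.3,20.4,99.4)"
```

```text
t 24.8 pos [618.4 -97.1 125.7] a 99.3 w 0.999 F [ 0.2 -0.3  0.7]
shift [-0.0005  0.0015  0.1053] rows 2.52 turn(6deg) [-0.01 -0.01 -0.02]
```

>>> servo_tool(
  commands=[
    [-1,[-0.0002,0.001,0.025],[0,0,0]],
    [-1,[0,0,0.025],[0,0,0]],
    [-1,[0,0,0.022],[0,0,0]],
    [-1,[0,0,0.017],[0,0,0]],
    [-1,[0,0,0.01],[0,0,0]],
    [-1,[0,0,0.005],[0,0,0]],
    [-1,[0,0,0.001],[0,0,0]],
    [-1,[0,0,0],[0,0,0]],
    [-1,[0,0,0],[0,0,0]],
  ],
)

```text
time_s: 25.55
eef_pos: [620.3, -97.4, 22.4]
ee_rot: [0.001, 0.647, 0.763, 0.0]
force: [0.0, 0.1, 1.0]
grip_width: 1.001
grip_force: 0.0
```

>>> servo_tool(
  commands=[
    [0,[0,0,0],[0,0,0]],
    [0.2,[0,0,0],[0,0,0]],
    [0.4,[0,0,0],[0,0,0]],
    [0.6,[0,0,0],[0,0,0]],
    [1,[0,0,0],[0,0,0]],
    [1,[0,0,0],[0,0,0]],
    [1,[0,0,0],[0,0,0]],
    [1,[0,0,0],[0,0,0]],
  ],
)

```text
time_s: 26.22
eef_pos: [620.0, -97.3, 21.9]
ee_rot: [0.0, 0.647, 0.763, 0.0]
force: [-0.4, 0.2, 5.3]
grip_width: 0.555
grip_force: 42.7
```

>>> servo_tool(
  commands=[
    [1,[0,0,-0.01],[0,0,0]],
    [1,[0,0,-0.02],[0,0,0]],
    [1,[0,0,-0.025],[0,0,0]],
    [1,[0,0,-0.025],[0,0,0]],
    [1,[0,0,-0.02],[0,0,0]],
    [1,[0,0,-0.01],[0,0,0]],
    [1,[0,0,0],[0,0,0]],
    [1,[0,0,0],[0,0,0]],
  ],
)

```text
time_s: 26.88
eef_pos: [619.4, -97.1, 130.7]
ee_rot: [-0.0, 0.647, 0.763, -0.0]
force: [0.3, -0.1, -2.3]
grip_width: 0.554
grip_force: 42.0
```

```bash
python3 -c "
from h import *
go(473.3,-254.4,130,111.5)"
```

```text
t 26.8833 pos [619.4 -97.1 130.7] a 99.4 w 0.554 F [ 0.3 -0.1 -2.3]
shift [-0.1313 -0.1698  0.0007] rows 4.07 turn(6deg) [-0.01 -0.   -2.02]
```

>>> servo_tool(
  commands=[
    [1,[-0.0066,-0.0085,0],[0,0,0]],
    [1,[-0.0132,-0.017,0],[0,0,0]],
    [1,[-0.0185,-0.024,0],[0,0,0]],
    [1,[-0.0195,-0.0252,0],[0,0,0]],
    [1,[-0.0195,-0.0252,0],[0,0,0]],
    [1,[-0.0195,-0.0252,0],[0,0,0]],
    [1,[-0.0165,-0.0213,0],[0,0,0]],
    [1,[-0.012,-0.0155,0],[0,0,0]],
    [1,[-0.006,-0.0079,0],[0,0,0]],
  ],
)

```text
time_s: 27.63
eef_pos: [471.2, -255.9, 130.0]
ee_rot: [-0.001, 0.648, 0.762, -0.0]
force: [0.1, -0.8, 0.1]
grip_width: 0.557
grip_force: 42.0
```

>>> servo_tool(
  commands=[
    [1,[0,0,0],[0,0,-0.4]],
    [1,[0,0,0],[0,0,-0.7]],
    [1,[0,0,0],[0,0,-0.6]],
    [1,[0,0,0],[0,0,-0.32]],
    [1,[0,0,0],[0,0,0]],
    [1,[0,0,0],[0,0,0]],
  ],
)

```text
time_s: 28.13
eef_pos: [473.4, -254.1, 130.6]
ee_rot: [-0.001, 0.563, 0.826, 0.0]
force: [-0.5, -0.2, -0.2]
grip_width: 0.553
grip_force: 42.0
```

```bash
python3 -c "
from h import *
go(473.3,-254.4,21.9,111.5)"
```

```text
t 28.1333 pos [ 473.4 -254.1  130.6] a 111.5 w 0.553 F [-0.5 -0.2 -0.2]
shift [-4.000e-04 -1.000e-04  1.087e-01] rows 2.61 turn(6deg) [-0.01 -0.01 -0.01]
```

>>> servo_tool(
  commands=[
    [1,[0,0,0.015],[0,0,0]],
    [1,[0,0,0.02],[0,0,0]],
    [1,[0,0,0.02],[0,0,0]],
    [1,[0,0,0.02],[0,0,0]],
    [1,[0,0,0.015],[0,0,0]],
    [1,[0,0,0.009],[0,0,0]],
    [1,[0,0,0.004],[0,0,0]],
    [1,[0,0,0.002],[0,0,0]],
    [1,[0,0,0],[0,0,0]],
    [1,[0,0,0],[0,0,0]],
  ],
)

```text
time_s: 28.97
eef_pos: [474.0, -254.7, 27.0]
ee_rot: [0.001, 0.563, 0.827, -0.0]
force: [-0.4, 0.3, -0.3]
grip_width: 0.555
grip_force: 42.1
```

```bash
python3 -c "
from h import *
go(473.3,-254.4,21.9,111.5)"
```

```text
t 28.9667 pos [ 474.  -254.7   27. ] a 111.5 w 0.555 F [-0.4  0.3 -0.3]
shift [ 0.0006 -0.0005  0.0051] rows 0.12 turn(6deg) [0.01 0.01 0.  ]
```

>>> servo_tool(
  commands=[
    [1,[0.0005,-0.0005,0.002],[0,0,0]],
    [1,[0,0,0.0015],[0,0,0]],
    [1,[0,0,0.001],[0,0,0]],
    [1,[0,0,0.0006],[0,0,0]],
    [1,[0,0,0],[0,0,0]],
    [1,[0,0,0],[0,0,0]],
  ],
)

```text
time_s: 29.47
eef_pos: [473.1, -254.2, 21.8]
ee_rot: [0.0, 0.563, 0.827, -0.0]
force: [-2.3, 1.7, 6.1]
grip_width: 0.558
grip_force: 42.8
```

>>> servo_tool(
  commands=[
    [-0.2,[0,0,0],[0,0,0]],
    [-0.4,[0,0,0],[0,0,0]],
    [-0.7,[0,0,0],[0,0,0]],
    [-1,[0,0,0],[0,0,0]],
    [-1,[0,0,0],[0,0,0]],
    [-1,[0,0,0],[0,0,0]],
  ],
)

```text
time_s: 29.97
eef_pos: [473.0, -254.2, 21.1]
ee_rot: [-0.0, 0.563, 0.827, 0.0]
force: [1.3, 0.6, 0.9]
grip_width: 0.996
grip_force: 0.0
```

>>> servo_tool(
  commands=[
    [-1,[0,0,-0.01],[0,0,0]],
    [-1,[0,0,-0.02],[0,0,0]],
    [-1,[0,0,-0.03],[0,0,0]],
    [-1,[0,0,-0.03],[0,0,0]],
    [-1,[0,0,-0.03],[0,0,0]],
    [-1,[0,0,-0.03],[0,0,0]],
    [-1,[0,0,-0.02],[0,0,0]],
    [-1,[0,0,-0.01],[0,0,0]],
    [-1,[0,0,0],[0,0,0]],
    [-1,[0,0,0],[0,0,0]],
  ],
)

```text
time_s: 30.8
eef_pos: [472.7, -254.0, 200.6]
ee_rot: [-0.0, 0.563, 0.827, 0.0]
force: [0.1, 0.5, -0.9]
grip_width: 0.999
grip_force: 0.0
```

```bash
python3 -c "
from h import *
c=snap('scene','s5');blobs(c,6,22);blobs(c,35,66.5);cv2.imwrite('pics/s5c.png',cv2.resize(cv2.cvtColor(c['pixels'][90:290,140:400],cv2.COLOR_RGB2BGR),None,fx=3,fy=3,interpolation=cv2.INTER_CUBIC))"
```

```text
px 225.0 140.0 270 rect [473.4, -253.8, 84.7, 81.3, 22.4] zmed 11.7 rgb [34.  52.5 93. ]
px 164.0 165.0 188 rect [682.0, -280.8, 15.8, 128.2, -14.5] zmed 11.5 rgb [93.5 94.  88. ]
px 223.0 184.0 629 rect [620.4, -98.6, 82.9, 82.6, 10.0] zmed 11.5 rgb [78. 83. 82.]
px 305.0 188.0 357 rect [465.8, 63.3, 81.1, 83.2, -16.9] zmed 11.6 rgb [110.  70.  61.]
px 275.0 208.0 307 rect [588.5, 63.8, 56.6, 54.8, 17.9] zmed 8.4 rgb [138. 121.  35.]
px 371.0 227.0 98 rect [471.7, 276.6, 24.3, 54.8, 27.1] zmed 14.6 rgb [85.  88.5 80. ]
px 306.0 245.0 536 rect [615.6, 191.1, 82.7, 81.4, 17.9] zmed 11.7 rgb [135. 118.  32.]
px 243.0 271.0 49 rect [784.7, 146.8, 4.3, 30.1, -7.9] zmed 14.4 rgb [56. 43. 26.]
px 342.0 280.0 521 rect [647.5, 317.5, 57.4, 54.7, 11.8] zmed 8.4 rgb [138. 121.  35.]
px 459.0 323.0 94 rect [568.1, 545.7, 34.6, 12.1, -21.2] zmed 10.7 rgb [123.5 124.5 117. ]
px 445.0 343.0 104 rect [626.3, 544.7, 33.5, 12.4, -21.0] zmed 10.4 rgb [ 24.5  56.  110.5]
px 224.0 127.0 253 rect [474.8, -254.2, 51.2, 51.9, 24.0] zmed 54.4 rgb [47. 63. 81.]
px 306.0 174.0 348 rect [466.5, 63.0, 51.2, 48.7, -15.8] zmed 55.2 rgb [99. 81. 73.]
px 373.0 216.0 238 rect [467.3, 273.0, 34.1, 54.2, 22.3] zmed 48.6 rgb [85. 93. 88.]
px 308.0 230.0 427 rect [614.8, 191.4, 49.5, 48.1, 18.8] zmed 55.1 rgb [99. 94. 47.]
px 226.0 246.0 783 rect [781.6, 87.2, 125.8, 49.3, -6.2] zmed 45.4 rgb [137. 142. 127.]
```

View pics/s5c.png

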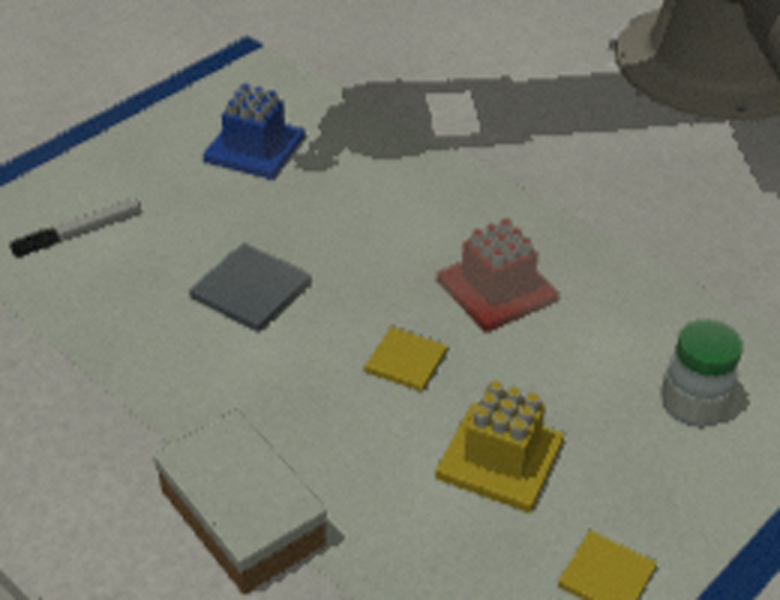

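All three racks stand upright, centred within about 1–2 mm on their own plates (blue ~(253,130), red ~(498,265), yellow ~(502,440)). The pen, jar and carton have not moved.

```bash
python3 -c "
from rig import *
print(finish_job())"
```

```text
the job is handed in; nothing more can be done
None
```

The job is handed in: each rack stands upright on the plate of its own colour, within about 2 mm of centre, with blue parked on the grey plate on the way and the pen, jar and carton unmoved, in about 31 s of the 102 s allowed.

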